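Shim the rocking laboratory balance level

ROBOT

A 6-joint arm with a two-finger parallel gripper is mounted at the origin on the work surface. World frame = base frame: x ahead of the robot, y to its left, z up, the work surface at z = 0. Lengths are in m, angles in rad, forces in N, time in s.
With the tool pointing down it reaches from about 0.375 to 0.975 m from the base axis. Payload 3.8 kg.
Tool frame: the origin (TCP) lies between the finger pads; the fingertips stand 17 mm ahead of it and the grasp point (between the pads) lies 2 mm behind it; y points along the fingers, z is the direction in which the jaws open and shut, and the axes are right-handed (so a half turn about y gives the same grasp; the last joint's range is limited). The gripper opens to 85 mm and grips with 20 to 120 N. Pads are 22 mm wide; open, the fingers measure 114 mm over their backs; the gripper's body (76 mm by 85 mm) begins 54 mm behind the grasp point. The pads swing forward as they close: fully open they stand 13 mm farther back than shut.
Start: joints at [1.112, 0.264, 1.604, -0, 1.274, -0.037], TCP at [0.276, 0.616, 0.248] pointing down, gripper open.
Joint ranges: [-2.63, 2.63], [-0.94, 2.18], [0.31, 2.57], [-1.31, 4.45], [0, 2.66], [-2.55, 2.55]. Speed limits (rad/s): [2.57, 2.57, 3.14, 3.14, 3.14, 3.14].

INTERFACE

Orientations are given as a rotation vector (axis times angle).
In Python, from workcell import bot, eyes, nets gives the robot as it stands. The module is installed in compiled form; this text tells all that it offers.
- The arm moves only by the tool jog_arm, never from a script. Its arguments are lists of equal length, an entry for each row: "turn": the turn, a rotation vector about the tool's x, y, z in rad, a list of three; "slide": the shift along the tool's x, y, z in mm, a list of three; "grip": the opening in per cent of the stroke, from 0 (shut) to 100 (fully open). A call has 1 to 5 rows; each row shifts and turns the commanded pose from where the row before left it, along the tool's axes as they then stand; what a row does not reach is not made up. A row lasts 1/10 s, in which the tool goes at most 50 mm and 8.59 degrees, less where a joint would pass 70% of its speed; a pose out of reach is approached as far as the arm can. A call with a gripper value outside its range is refused whole. The fingers move at their own pace and stop on an object; "newtons" is the grip in N (left out, the last holds). Time passes only in rows, so rows that do not move let the fingers close. It gives the time, the measured TCP pose, the force and the opening at its end, in the units of the state.
- bot.read_state(): the state, without advancing time (a new reading comes with each control period).
- eyes.read_camera(name): name is "side" or "top" or "wrist"; returns a dict with "img" (420x560x3 uint8, red, green, blue), "depth" (420x560 float32, m along the optical axis (not along the pixel's ray), 0 where there is no reading), "intrinsics" (3x3 intrinsics, pixels), "distortion" ([k1, k2, p1, p2, k3] as OpenCV has them; the pictures are not rectified), "position" and "rotation" of the camera in the world. Camera axes: x right, y down, z forward; pixel columns grow to the right and rows downward; lengths in m; the calibration is good to about 2 mm. A picture is of the moment at which its call begins.
- bot.finish_job(): hands the job in, once; it reports no verdict.
Trained networks look in a picture, given as the dict that the camera call returned (one of the last four; its "shot" number tells which), for a name from the list of things; names that differ only in an ending like _2 or _b are one class to them, and where a whole thing is asked for, a point or a joint stands for the part that bears it (a point fixed in the world has none). Each returns a list of dicts, best first, with "conf" (0 to 1); they miss things now and then, are a little off and sometimes report something else, mostly with a low value. They report only what shows in the picture. A call takes as long as a camera call. They do not tell look-alikes from the thing itself.
- nets.search_frame(thing, picture): "xyz" ([x, y, z] in m, in the coordinates of the camera as it stood for that picture, good to about 4 mm: the middle of the surface that is visible of it).
The state is a dict: "time": time; "q": joint angles; "joint_vel": joint speeds; "joint_torque": joint torques, N m; "tool_pos": TCP position; "tcp_rot": TCP orientation; "wrist_force": force on the tool from outside, world axes, zero at the start; "torque": the same for the moment, N m; "width": opening from 0.0 (shut) to 1.0 (fully open).
Only numpy, scipy, OpenCV 4.12 (cv2) and the standard library are available. Lean on these libraries where they do the work, as an engineer would, in place of code of your own. Each camera call takes 0.05 s, during which the arm holds its last target.

TASK

The laboratory balance rocks on its bench because the foot under the red knob is too short. Push the orange wedge shim, thin end first, under that foot until the balance stands level and no longer rocks, and leave the shim there. Only push the shim along the bench, never lift it, and touch neither the balance nor the jar, the weight and the cup around it.

Things in the scene. Friction and masses are not known exactly. Their poses are not given: they have to be found in the camera images.
- station: White and teal laboratory balance, chassis 232 x 210 mm, its steel pan's top 83 mm above the bench; it cannot slide. Origin: the bench point below the short foot, fixed while the balance rocks. x: to the balance's back, y: along its front to the other front foot (170 mm away, teal knob), z up. Chassis front at x = 30 mm; two 34 mm wide ears for the front feet stick out to x = -17 mm.
- short_foot (a point): Lowest point of the short foot: a steel ball end, 34 mm in diameter, under the 26 mm wide red knob on the ear at the balance's front corner (station x = y = 0). About 0.5 mm above the bench when the balance leans on it, 10 mm when level. Ear underside 26 mm, knob top 56 mm above the bench when level.
- balance (a joint): Rocking, rad, about the diagonal of the two good feet, 137 mm from the short foot. 0 = level, a hard stop: the foot opposite stands on the bench. -0.0695 = leaning on the short foot, as it does by its own weight (2 to 5 N there). The wedge raises it towards 0 with a push of about 6 to 25 N (more if the fingers also bear down on the shim), rising at 0; the shim does not slip back when let go.
- shim: Orange plastic wedge, loose and flat on the bench, 120 mm long (x), 46 mm wide (y), 60 g, black ribs across the thick end. Origin: centre of its underside; x points to the thin end. Its top slopes straight from 18 mm high at the back to 2 mm at the tip, 10 mm midway: the balance is level with the foot over the origin, within 10 mm.
- shim_back (a point): Centre of the shim's flat upright back face (46 mm wide, 18 mm high), 9 mm above the bench: where to push. Pushed sideways near the back, the shim turns about a point some 20 mm ahead of its middle.
- shim_tip (a point): Middle of the shim's thin end edge (2 mm thick), at bench height. At the start 35 to 90 mm in front of the short foot, and the shim points only roughly at the foot.
- jar: closed amber sample jar, 56 mm across, 75 mm tall, loose, standing near the shim; leave it alone. Origin: centre of its underside, z up.
- weight: steel calibration weight with a knob on top, 38 mm across, 68 mm tall, loose, standing near the shim; leave it alone. Origin: centre of its underside, z up.
- cup: open amber sample cup, 56 mm across, 60 mm tall, loose, standing near the shim; leave it alone. Origin: centre of its underside, z up.
There are look-alikes about, which are no part of the job. There is more than one size of the shim; the one meant has the size given above.

How it is judged:
By the outcome, as a careful person would: the job done as asked, in the order asked, and still so for the second after the job is handed in, with the robot touching nothing.
It also fails if it takes over 64 s, if anything falls off the work surface, if the arm or the gripper's body presses on something with over 40 N, if the wrist force passes 120 N, or if a joint passes its speed limit or range.

## Working session

There is one attempt and no reset: what is moved stays moved. The work goes in short steps, Python scripts to look and compute and a tool call to move; the robot and the scene stay as the last step left them, time stands still between calls to the robot, and variables do not carry over. Pictures are saved under pics/ and viewed, and the job is handed in when it is done.

Besides the shell and the picture viewer there is one more tool, called after "Emit:" as name(argument=value, ...) on one line, values as JSON. jog_arm: Moves the arm, as the interface text tells. Its arguments: {"type":"object","properties":{"turn":{"type":"array"},"slide":{"type":"array"},"grip":{"type":"array"},"newtons":{"type":"number"}},"required":["turn","slide","grip"]}

```bash
mkdir -p pics
cat > h.py <<'E'
import numpy as np, cv2
from workcell import bot, eyes, nets
def shot(n,f=None):
    p=eyes.read_camera(n)
    if f: cv2.imwrite('pics/'+f,cv2.cvtColor(p['img'],cv2.COLOR_RGB2BGR))
    return p
def R(p):
    r=np.array(p['rotation'],float)
    return r if r.shape==(3,3) else cv2.Rodrigues(r)[0]
def toW(p,xyz): return R(p)@np.array(xyz)+np.array(p['position'])
def ray(p,u,v):
    a=cv2.undistortPoints(np.array([[[u,v]]],float),np.array(p['intrinsics']),np.array(p['distortion']))[0,0]
    return R(p)@np.array([a[0],a[1],1.])
def onplane(p,u,v,z=0.):
    d=ray(p,u,v);o=np.array(p['position']);return o+d*(z-o[2])/d[2]
def dep(p,u,v):
    a=cv2.undistortPoints(np.array([[[u,v]]],float),np.array(p['intrinsics']),np.array(p['distortion']))[0,0]
    z=p['depth'][int(v),int(u)];return toW(p,[a[0]*z,a[1]*z,z])
def proj(p,X):
    r=R(p).T;X=np.atleast_2d(X).astype(float)
    return cv2.projectPoints(X,cv2.Rodrigues(r)[0],-r@np.array(p['position'],float),np.array(p['intrinsics']),np.array(p['distortion']))[0][:,0]
E
python3 - <<'E'
from h import *
np.set_printoptions(precision=4,suppress=True)
for n in ['top','side','wrist']:
    p=shot(n,n+'0.png'); print(n,p['position'],np.array(p['rotation']).tolist(),np.array(p['intrinsics']).tolist(),p['distortion'])
    for t in ['station','short_foot','shim','shim_back','shim_tip','jar','weight','cup']:
        try:
            for d in nets.search_frame(t,p): 
                w=toW(p,d['xyz']); print(' ',t,round(d['conf'],2),w,proj(p,w)[0].round())
        except Exception as e: print(t,e)
print(bot.read_state())
E
```

```text
top [ 0.3955 -0.0006  1.136 ] [-2.1556598901339163, 2.129983313251245, -0.1433907856157242] [[428.14524168368143, 0.0, 277.9551906689746], [0.0, 428.14524168368143, 211.45507093145343], [0.0, 0.0, 1.0]] [-0.0991  0.      0.      0.      0.    ]
  station 0.91 [0.8091 0.0296 0.0755] [272. 112.]
  short_foot 0.74 [0.8125 0.0263 0.0756] [273. 111.]
  shim 0.83 [ 0.5767 -0.0798  0.0078] [312. 205.]
  shim 0.64 [ 0.3545 -0.0543  0.0149] [302. 289.]
  shim 0.63 [ 0.3282 -0.2631  0.0152] [383. 300.]
  shim_back 0.8 [ 0.3259 -0.2631  0.0123] [382. 301.]
  shim_back 0.73 [ 0.5764 -0.0779  0.0125] [311. 205.]
  shim_back 0.68 [ 0.355  -0.0521  0.0166] [301. 289.]
  shim_tip 0.85 [ 0.5791 -0.0768  0.0127] [311. 204.]
  shim_tip 0.73 [ 0.3291 -0.2606  0.0162] [382. 300.]
  shim_tip 0.62 [ 0.3515 -0.0564  0.015 ] [303. 290.]
  jar 0.87 [ 0.6951 -0.2466  0.0755] [379. 156.]
  weight 0.76 [ 0.5475 -0.2641  0.0456] [384. 215.]
  cup 0.73 [0.5613 0.1369 0.027 ] [230. 209.]
side [ 0.2454 -0.5416  0.6272] [-2.261403076713221, 0.5693954320374632, -0.26049570663164695] [[380.07252096062984, 0.0, 281.2069
[... 908 characters left out ...]
 [0.2046 0.6481 0.3738] [2.4047579553416125, 1.5576764272512567, 0.25054502923985955] [[314.22015386675497, 0.0, 271.86463866378074], [0.0, 314.22015386675497, 210.8902528510638], [0.0, 0.0, 1.0]] [-0.0563  0.      0.      0.      0.    ]
{'time': 1.35, 'q': array([ 1.1121,  0.2639,  1.604 ,  0.    ,  1.2737, -0.0369]), 'joint_vel': array([ 0.0016, -0.001 ,  0.    ,  0.0008,  0.0016, -0.001 ]), 'joint_torque': array([  0.0001, -51.5057, -36.7715,   0.    ,   0.001 ,  -0.    ]), 'tool_pos': array([0.2763, 0.6159, 0.2483]), 'tcp_rot': array([-1.5453,  0.3309, -0.3308]), 'wrist_force': array([ 0.4035,  0.2325, -0.5218]), 'torque': array([ 0.0073, -0.0194, -0.0613]), 'width': 0.9993535339657852}
```

View pics/top0.png

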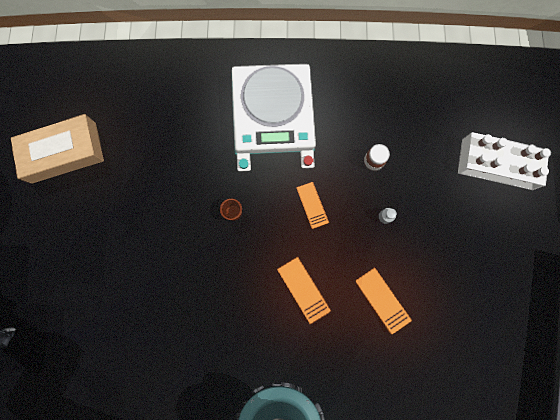

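View pics/side0.png

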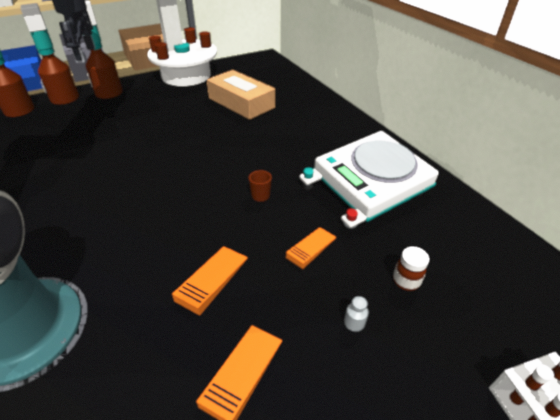

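Three orange wedges could be the shim: top picture (312,205), (303,290) and (383,300). The short foot is under the red knob at (308,160). I'll measure each wedge's size.

```bash
cat > meas.py <<'E'
from h import *
np.set_printoptions(precision=4,suppress=True)
def wedges(p):
    hsv=cv2.cvtColor(p['img'],cv2.COLOR_RGB2HSV)
    m=((hsv[...,0]>8)&(hsv[...,0]<22)&(hsv[...,1]>150)&(hsv[...,2]>130)).astype(np.uint8)
    m=cv2.morphologyEx(m,cv2.MORPH_CLOSE,np.ones((7,7)))
    n,l,s,c=cv2.connectedComponentsWithStats(m)
    out=[]
    for i in range(1,n):
        if s[i,4]<250: continue
        ys,xs=np.nonzero(l==i)
        W=np.array([onplane(p,u,v,0.009)[:2] for u,v in zip(xs,ys)])
        r=cv2.minAreaRect(W.astype(np.float32)*1000)
        out.append((c[i],r,cv2.boxPoints(r)))
    return out
E
python3 - <<'E'
from meas import *
for n in ['top','side']:
    p=shot(n)
    print(n)
    for c,r,b in wedges(p): print(c,r,b.tolist())
    if n=='top':
        im=cv2.cvtColor(p['img'],cv2.COLOR_RGB2BGR)
        cv2.imwrite('pics/crop1.png',cv2.resize(im[140:240,220:420],None,fx=4,fy=4,interpolation=cv2.INTER_CUBIC))
        print('red knob', onplane(p,308,160,.05), 'teal',onplane(p,243.5,163.5,.05))
        print(dep(p,308,160),dep(p,243,163))
    else: print('knobs',onplane(p,352,214,.05),onplane(p,308,173,.05))
E
```

```text
top
[312.0224 204.9789] ((577.2391967773438, -79.06147766113281), (120.33818817138672, 48.56904983520508), 21.18465805053711) [[512.3604736328125, -78.16168975830078], [529.912109375, -123.4484634399414], [642.117919921875, -79.96126556396484], [624.5662841796875, -34.67449188232422]]
[303.6669 289.9061] ((353.13360595703125, -58.305450439453125), (165.60450744628906, 64.87820434570312), 31.581289291381836) [[265.60589599609375, -74.03482055664062], [299.5831298828125, -129.304443359375], [440.66131591796875, -42.576080322265625], [406.68408203125, 12.69354248046875]]
[383.0523 300.6957] ((326.89288330078125, -265.07952880859375), (168.97085571289062, 65.03487396240234), 34.972206115722656) [[239.024658203125, -286.8590393066406], [276.30126953125, -340.15057373046875], [414.7611083984375, -243.30001831054688], [377.4844970703125, -190.00848388671875]]
red knob [ 0.6885 -0.0661  0.05  ] teal [0.6773 0.1022 0.05  ]
[ 0.6891 -0.0663  0.0476] [0.677  0.1029 0.0565]
side
[309.6346 246.7217] ((572.9300537109375, -81.53520202636719), (121.07817077636719, 56.35401916503906), 19.66019630432129) [[506.4402160644531, -75.36862182617188], [525.4000244140625, -128.4374542236328], [639.419921875, -87.7017822265625], [620.4600830078125, -34.63294982910156]]
[208.2772 279.7633] ((349.5084228515625, -57.89698028564453), (163.6692352294922, 75.94160461425781), 31.468778610229492) [[259.8876037597656, -68.23118591308594], [299.5317077636719, -133.003662109375], [439.1292419433594, -47.562774658203125], [399.4851379394531, 17.209701538085938]]
[238.6939 374.8249] ((324.26605224609375, -266.3360290527344), (165.73828125, 71.17638397216797), 33.23701858520508) [[235.4474334716797, -281.9906005859375], [274.45947265625, -341.52325439453125], [413.08465576171875, -250.68145751953125], [374.0726318359375, -191.1488037109375]]
knobs [ 0.6831 -0.0763  0.05  ] [0.6752 0.0987 0.05  ]
```

View pics/crop1.png

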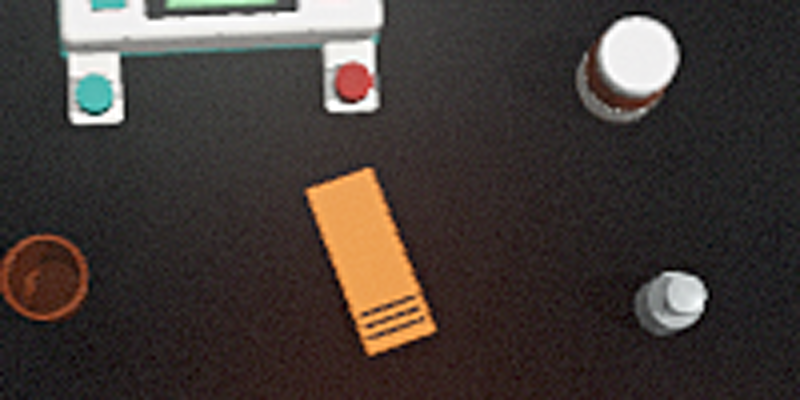

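The wedge at (312,205) measures about 120 x 48 mm, so it is the shim. The other two are about 166 x 65 mm. In the crop its ribs are at the lower right, so it points up-left, to the left of the red knob. My plan is to nudge its back sideways so it aims at the foot, then push it straight in.

```bash
cat > plan.py <<'E'
from h import *
from scipy.spatial.transform import Rotation as Ro
np.set_printoptions(precision=4,suppress=True)
def Rt(s): return Ro.from_rotvec(s['tcp_rot']).as_matrix()
def goal(deg,flip=1):
    # tool y down, tool x along heading deg (flip=-1: opposite)
    a=np.radians(deg);x=flip*np.array([np.cos(a),np.sin(a),0]);y=np.array([0,0,-1.]);z=np.cross(x,y)
    return np.stack([x,y,z],1)
def go(pos,deg,flip=1):
    s=bot.read_state();A=Rt(s);G=goal(deg,flip)
    print('turn(tool)',Ro.from_matrix(A.T@G).as_rotvec(),'slide_now_mm',1000*A.T@(np.array(pos)-s['tool_pos']),
          'slide_after_turn',1000*G.T@(np.array(pos)-s['tool_pos']),'t',s['time'])
E
python3 - <<'E'
from plan import *
s=bot.read_state();print(Rt(s),s['time'])
for f in (1,-1): go([.53,-.15,.15],0,f)
E
```

```text
[[ 0.9124 -0.      0.4094]
 [-0.4094 -0.      0.9124]
 [-0.     -1.     -0.    ]] 1.45
turn(tool) [ 0.     -0.4218 -0.    ] slide_now_mm [ 544.9513   98.291  -594.8599] slide_after_turn [ 253.6699   98.2684 -765.8239] t 1.45
turn(tool) [0.     2.7198 0.0001] slide_now_mm [ 544.9513   98.291  -594.8599] slide_after_turn [-253.6699   98.2684  765.8239] t 1.45
```

Emit:
jog_arm(turn=[[0,-0.14,0],[0,-0.14,0],[0,-0.14,0],[0,0,0],[0,0,0]], slide=[[0,0,0],[0,0,0],[0,0,0],[20,0,-40],[20,0,-40]], grip=[0,0,0,0,0], newtons=40)

```text
time: 1.95
tool_pos: [0.316, 0.5356, 0.248]
tcp_rot: [-1.571, -0.001, 0.001]
wrist_force: [1.3, 0.4, 0.0]
width: 0.144
```

Emit:
jog_arm(turn=[[0,0,0],[0,0,0],[0,0,0],[0,0,0],[0,0,0]], slide=[[20,0,-40],[20,0,-40],[20,0,-40],[20,0,-40],[20,0,-40]], grip=[0,0,0,0,0])

```text
time: 2.45
tool_pos: [0.4164, 0.334, 0.2486]
tcp_rot: [-1.57, 0.001, -0.002]
wrist_force: [1.1, 0.5, 0.1]
width: -0.001
```

Emit:
jog_arm(turn=[[0,0,0],[0,0,0],[0,0,0],[0,0,0],[0,0,0]], slide=[[10,0,-45],[10,0,-45],[10,0,-45],[10,0,-45],[10,0,-45]], grip=[0,0,0,0,0])

```text
time: 2.95
tool_pos: [0.4656, 0.1087, 0.2487]
tcp_rot: [-1.571, 0.0, -0.002]
wrist_force: [1.1, 0.5, 0.4]
width: -0.001
```

Emit:
jog_arm(turn=[[0,0,0],[0,0,0],[0,0,0],[0,0,0],[0,0,0]], slide=[[10,0,-45],[10,0,-45],[10,0,-45],[10,0,-45],[0,0,0]], grip=[0,0,0,0,0])

```text
time: 3.45
tool_pos: [0.506, -0.0745, 0.2487]
tcp_rot: [-1.573, 0.005, -0.007]
wrist_force: [0.0, 0.4, -0.4]
width: -0.002
```

Run:
```python
from meas import *
p=shot('wrist','w1.png'); print(p['position'])
for c,r,b in wedges(p): print(c,r,b.tolist())
t=shot('top','t1.png')
for c,r,b in wedges(t): print(c,r)
```

```text
[ 0.4271 -0.0742  0.3741]
[116.0215  31.9933] ((345.4084167480469, -253.94607543945312), (132.22900390625, 67.15318298339844), 36.04191970825195) [[272.1933898925781, -265.6967468261719], [311.7048034667969, -319.99591064453125], [418.6234436035156, -242.19540405273438], [379.1120300292969, -187.896240234375]]
[287.0666  40.1346] ((363.8424377441406, -51.81988525390625), (143.0819854736328, 67.0269775390625), 31.3348331451416) [[285.3078918457031, -60.398651123046875], [320.1645202636719, -117.64926147460938], [442.3769836425781, -43.241119384765625], [407.5203552246094, 14.009490966796875]]
[258.9218 215.0494] ((577.671875, -81.34734344482422), (120.24618530273438, 50.11383056640625), 21.233600616455078) [[512.5555419921875, -79.766357421875], [530.705322265625, -126.47804260253906], [642.7882080078125, -82.92832946777344], [624.638427734375, -36.216644287109375]]
[303.5761 284.5457] ((361.041015625, -53.380165100097656), (146.34747314453125, 64.3577651977539), 32.128143310546875)
[387.6867 304.8513] ((326.320068359375, -265.4801940917969), (167.57284545898438, 65.03487396240234), 34.972206115722656)
```

View pics/w1.png

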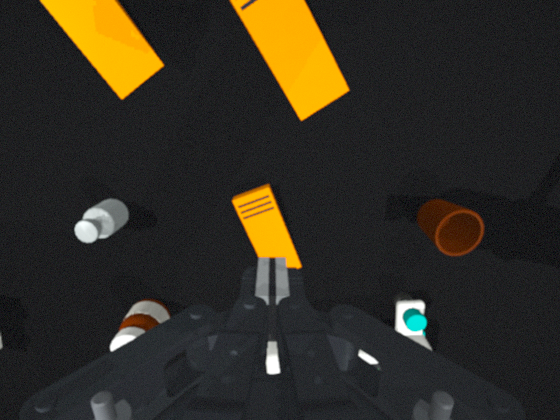

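```bash
cat > foot.py <<'E'
from meas import *
def knobs(p):
    hsv=cv2.cvtColor(p['img'],cv2.COLOR_RGB2HSV).astype(int)
    H,S,V=hsv[...,0],hsv[...,1],hsv[...,2]
    res={}
    for nm,m in (('red',((H<6)|(H>172))&(S>130)&(V>90)),('teal',(H>78)&(H<100)&(S>110)&(V>90))):
        n,l,s,c=cv2.connectedComponentsWithStats(m.astype(np.uint8))
        res[nm]=[(c[i].round(1),s[i,4]) for i in range(1,n) if s[i,4]>25]
    return res
E
python3 - <<'E'
from foot import *
for n in ('top','side'):
    p=shot(n); k=knobs(p); print(n,k)
    for nm in k:
        for c,a in k[nm]: print(nm,c,a,onplane(p,c[0],c[1],.045),dep(p,*c))
E
```

```text
top {'red': [], 'teal': [(array([302.5, 136. ]), np.int32(56)), (array([246.6, 138.2]), np.int32(52)), (array([243.2, 163.1]), np.int32(64))]}
teal [302.5 136. ] 56 [ 0.7553 -0.0518  0.045 ] [ 0.7467 -0.0506  0.0709]
teal [246.6 138.2] 52 [0.7478 0.0963 0.045 ] [0.7378 0.0935 0.0759]
teal [243.2 163.1] 64 [0.6797 0.1035 0.045 ] [0.6769 0.1025 0.0556]
side {'red': [(array([351.1, 213.6]), np.int32(103))], 'teal': [(array([91.2, 37.2]), np.int32(329)), (array([41.9, 42.4]), np.int32(355)), (array([181.9,  47.4]), np.int32(102)), (array([330.9, 159.4]), np.int32(30)), (array([308. , 171.8]), np.int32(85)), (array([337.9, 193.4]), np.int32(38)), (array([399.8, 202.7]), np.int32(148)), (array([370.1, 193.6]), np.int32(40))]}
red [351.1 213.6] 103 [ 0.6859 -0.0703  0.045 ] [ 0.6864 -0.0697  0.0443]
teal [91.2 37.2] 329 [0.3435 1.442  0.045 ] [0.3163 0.893  0.2061]
teal [41.9 42.4] 355 [0.1386 1.481  0.045 ] [0.1681 0.9221 0.2059]
teal [181.9  47.4] 102 [0.6678 1.1155 0.045 ] [0.613  0.9006 0.1205]
teal [330.9 159.4] 30 [0.7642 0.127  0.045 ] [0.7362 0.091  0.0763]
teal [308.  171.8] 85 [0.6816 0.1085 0.045 ] [0.6744 0.0978 0.0546]
teal [337.9 193.4] 38 [0.7    0.0021 0.045 ] [ 0.2454 -0.5416  0.6272]
teal [399.8 202.7] 148 [ 0.8089 -0.0935  0.045 ] [ 0.8274 -0.0787  0.0258]
teal [370.1 193.6] 40 [ 0.7679 -0.0346  0.045 ] [ 0.7473 -0.0546  0.0679]
```

Emit:
jog_arm(turn=[[0,0,0],[0,0,0],[0,0,0],[0,0,0],[0,-0.09,0]], slide=[[12,10,-40],[12,40,-40],[0,45,0],[0,45,0],[0,30,0]], grip=[0,0,0,0,0])

```text
time: 4.15
tool_pos: [0.5255, -0.142, 0.0805]
tcp_rot: [-1.568, -0.069, 0.075]
wrist_force: [-0.5, 0.7, 0.7]
width: -0.003
```

Run:
```python
from plan import *
go([.530,-.150,.026],5.6)
```

```text
turn(tool) [-0.0019 -0.0057 -0.0036] slide_now_mm [ 3.9027 54.4587 -8.4967] slide_after_turn [ 3.6607 54.4878 -8.4176] t 4.15
```

Emit:
jog_arm(turn=[[0,0,0],[0,0,0],[0,0,0],[0,0,0]], slide=[[0,20,0],[0,20,0],[0,12,0],[0,0,0]], grip=[0,0,0,0])

```text
time: 4.55
tool_pos: [0.5259, -0.1423, 0.0299]
tcp_rot: [-1.568, -0.068, 0.074]
wrist_force: [-0.1, -0.9, 0.3]
width: -0.0
```

Run:
```python
from plan import *
go([.530,-.150,.026],5.6)
p=shot('side');im=cv2.cvtColor(p['img'],cv2.COLOR_RGB2BGR)
cv2.imwrite('pics/s2.png',cv2.resize(im[160:340,200:440],None,fx=3,fy=3,interpolation=cv2.INTER_CUBIC))
s=bot.read_state();print(s['tool_pos'],s['wrist_force'])
```

```text
turn(tool) [-0.0017 -0.0075 -0.0036] slide_now_mm [ 3.4185  3.9222 -8.0184] slide_after_turn [ 3.3443  3.9478 -8.0371] t 4.55
[ 0.527  -0.1429  0.0313] [-0.4511 -0.337   0.5154]
```

View pics/s2.png

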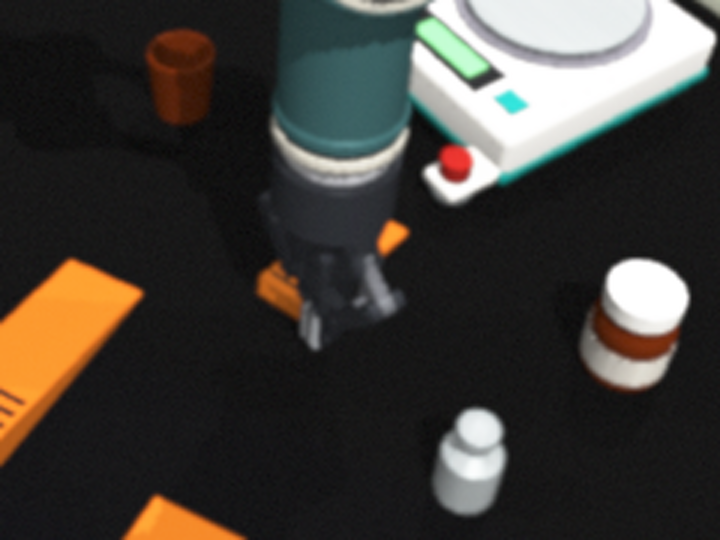

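The side view shows the closed fingers to the right of the shim, next to its ribbed end, at crop pixel (315,335). Now I'll nudge it sideways.

Emit:
jog_arm(turn=[[0,0,0],[0,0,0],[0,0,0],[0,0,0],[0,0,0]], slide=[[0,5,6],[0,0,8],[0,0,8],[0,0,7],[0,0,0]], grip=[0,0,0,0,0])

```text
time: 5.1
tool_pos: [0.5248, -0.1143, 0.0271]
tcp_rot: [-1.57, -0.07, 0.07]
wrist_force: [0.5, 0.2, -0.3]
width: 0.002
```

Run:
```python
from plan import *
from meas import wedges
go([.530,-.1095,.026],5.6)
p=shot('wrist','w3.png')
for c,r,b in wedges(p): print(c,r,b.tolist())
s=bot.read_state();print(s['tool_pos'],s['wrist_force'])
```

```text
turn(tool) [-0.0001 -0.0085  0.0005] slide_now_mm [5.5769 1.0741 4.2757] slide_after_turn [5.6134 1.0712 4.2283] t 5.1
[485.4535  34.0144] ((403.8543395996094, -32.65501403808594), (50.858219146728516, 63.5148811340332), 31.522361755371094) [[365.5738525390625, -18.878955841064453], [398.78143310546875, -73.0213394165039], [442.13482666015625, -46.43107223510742], [408.92724609375, 7.711311340332031]]
[347.528  288.5797] ((537.5785522460938, -74.79653930664062), (35.81747817993164, 48.09793472290039), 7.418142795562744) [[516.7147216796875, -53.261043548583984], [522.9246826171875, -100.95641326904297], [558.4423828125, -96.33203125], [552.232421875, -48.63666534423828]]
[ 0.525  -0.1147  0.0271] [-0.2856 -0.7869  0.1984]
```

View pics/w3.png

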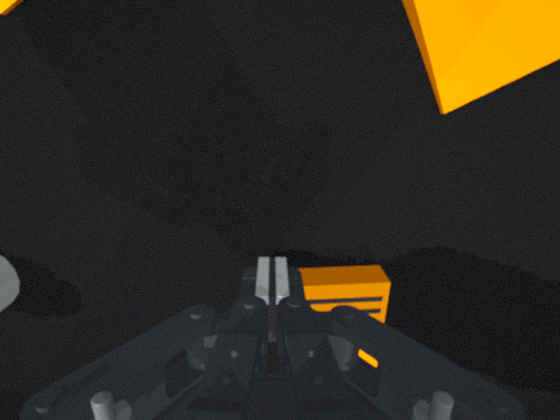

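Emit:
jog_arm(turn=[[0,0,0],[0,0,0],[0,0,0],[0,0,0],[0,0,0]], slide=[[0,0,-12],[-30,-5,0],[-40,-30,0],[-30,-40,30],[0,0,0]], grip=[30,30,30,30,30])

```text
time: 5.65
tool_pos: [0.4278, -0.1105, 0.0999]
tcp_rot: [-1.572, -0.073, 0.064]
wrist_force: [2.0, 0.2, 0.5]
width: 0.3
```

Run:
```python
from plan import *
from meas import wedges
from foot import knobs
for n in ('top','side','wrist'):
    p=shot(n,n+'4.png'); print(n)
    for c,r,b in wedges(p): print(c,r)
    if n!='wrist': print(knobs(p)['red'])
s=bot.read_state();print(s['tool_pos'],s['wrist_force'])
```

```text
top
[308.5868 203.1236] ((581.9827270507812, -70.10801696777344), (119.36542510986328, 48.86293411254883), 8.357280731201172)
[293.5343 276.6322] ((379.8952331542969, -41.32316589355469), (102.35934448242188, 63.64387512207031), 31.796337127685547)
[391.1914 310.3724] ((308.9140625, -277.65545654296875), (125.0895767211914, 65.03487396240234), 34.972206115722656)
[317.9337 306.8059] ((313.36944580078125, -82.85819244384766), (72.7343978881836, 64.19356536865234), 30.967130661010742)
[(array([307.9, 160.1]), np.int32(65))]
side
[309.3964 242.8603] ((578.9868774414062, -71.45512390136719), (120.47360229492188, 60.1005744934082), 7.101602554321289)
[208.251  279.8378] ((350.1232604980469, -59.95295715332031), (163.6224365234375, 76.07079315185547), 29.82600975036621)
[238.775  374.7999] ((324.2945556640625, -266.37493896484375), (165.74085998535156, 71.12422180175781), 33.21768569946289)
[(array([351.1, 213.6]), np.int32(103))]
wrist
[ 98.7609 115.4966] ((355.0664978027344, -249.49339294433594), (105.1742172241211, 71.63541412353516), 33.87253952026367)
[354.3014 101.3327] ((351.0307312011719, -58.255615234375), (164.7882843017578, 68.65433502197266), 31.75635528564453)
[289.9175 349.263 ] ((544.0576782226562, -84.80634307861328), (50.72199249267578, 31.849891662597656), 7.608608722686768)
[ 0.429  -0.111   0.0965] [0.2524 0.0923 0.1794]
```

View pics/top4.png

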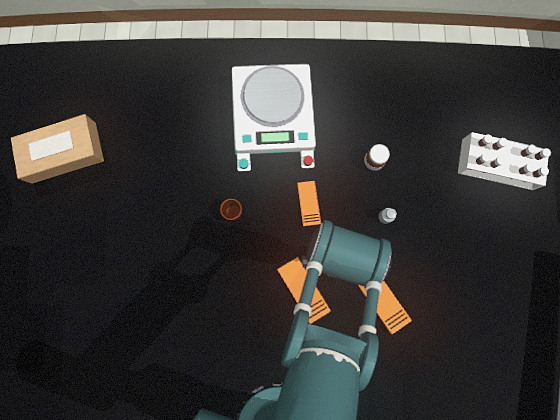

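View pics/side4.png

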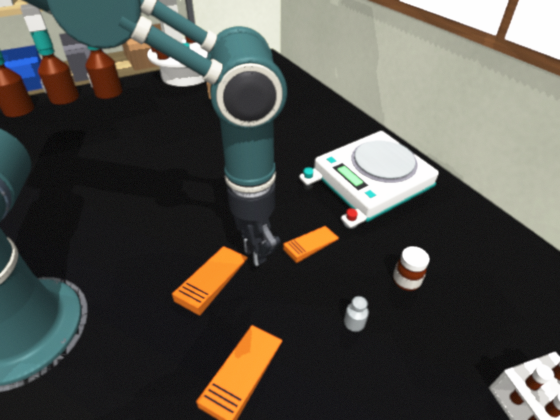

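Run:
```python
from plan import *
go([.497,-.082,.05],8)
```

```text
turn(tool) [ 0.0011 -0.0518  0.0019] slide_now_mm [70.2094 46.5864 22.9223] slide_after_turn [71.3893 46.4749 19.2026] t 5.8
```

Emit:
jog_arm(turn=[[0,-0.05,0],[0,0,0],[0,0,0],[0,0,0],[0,0,0]], slide=[[0,0,0],[35,10,10],[36,20,9],[0,17,0],[0,0,0]], grip=[30,30,30,30,30])

```text
time: 6.3
tool_pos: [0.4944, -0.081, 0.0448]
tcp_rot: [-1.566, -0.103, 0.115]
wrist_force: [-0.1, -0.5, -0.2]
width: 0.296
```

Run:
```python
from plan import *
go([.497,-.082,.021],8)
p=shot('wrist','w5.png')
```

```text
turn(tool) [-0.0025 -0.0005 -0.0075] slide_now_mm [ 2.665  23.8196 -1.3982] slide_after_turn [ 2.4855 23.8425 -1.3387] t 6.3
```

View pics/w5.png

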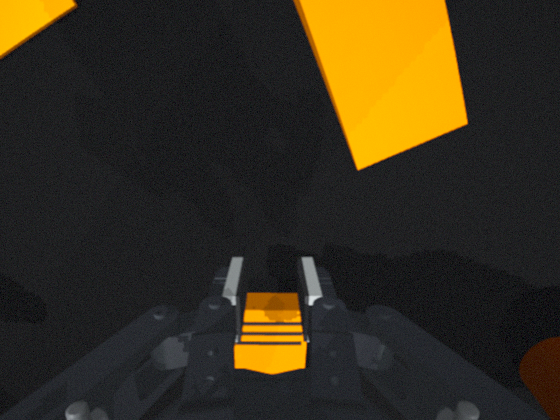

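Emit:
jog_arm(turn=[[0,0,0],[0,0,0],[0,0,0]], slide=[[0,12,0],[0,10,0],[0,0,0]], grip=[30,30,30])

```text
time: 6.65
tool_pos: [0.4942, -0.0815, 0.0255]
tcp_rot: [-1.567, -0.106, 0.11]
wrist_force: [-0.2, 0.1, -0.6]
width: 0.299
```

Emit:
jog_arm(turn=[[0,0,0],[0,0,0],[0,0,0],[0,0,0]], slide=[[5,0,0],[5,0,0],[5,0,0],[0,0,0]], grip=[30,30,30,30])

```text
time: 7.05
tool_pos: [0.5124, -0.0795, 0.0278]
tcp_rot: [-1.569, -0.11, 0.107]
wrist_force: [0.3, 0.6, 0.4]
width: 0.299
```

Run:
```python
from plan import *
from meas import wedges
go([.521,-.0785,.022],8)
p=shot('side');im=cv2.cvtColor(p['img'],cv2.COLOR_RGB2BGR)
cv2.imwrite('pics/s6.png',cv2.resize(im[180:300,220:380],None,fx=4,fy=4,interpolation=cv2.INTER_CUBIC))
t=shot('top','t6.png')
for c,r,b in wedges(t): print(c,r)
```

```text
turn(tool) [ 0.0007 -0.0012  0.0022] slide_now_mm [ 8.6137  5.8444 -0.1746] slide_after_turn [ 8.6261  5.8257 -0.1891] t 7.05
[383.342  300.9281] ((326.7879943847656, -265.15289306640625), (168.7148895263672, 65.03487396240234), 34.972206115722656)
```

View pics/s6.png

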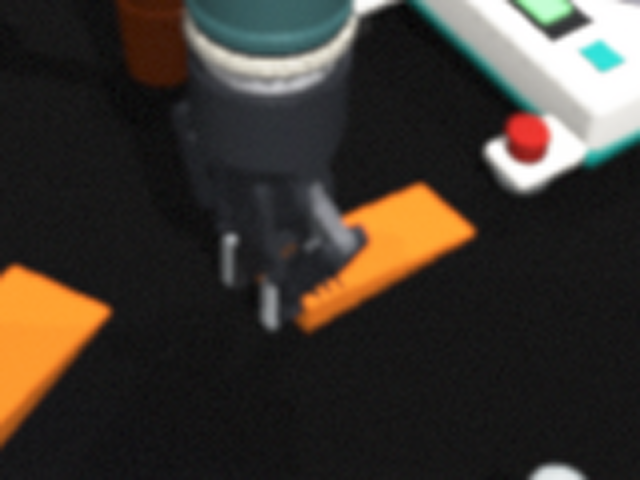

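Emit:
jog_arm(turn=[[0,0,0],[0,0.01,0],[0,0.01,0],[0,0.01,0],[0,0.01,0]], slide=[[0,4,0],[6,0,0.8],[6,0,0.8],[6,0,0.8],[6,0,0.8]], grip=[30,30,30,30,30])

```text
time: 7.65
tool_pos: [0.5349, -0.0731, 0.023]
tcp_rot: [-1.569, -0.077, 0.076]
wrist_force: [0.9, -0.1, 0.7]
width: 0.298
```

Run:
```python
from plan import *
from meas import wedges
go([.522,-.0785,.022],5)
p=shot('side');im=cv2.cvtColor(p['img'],cv2.COLOR_RGB2BGR)
cv2.imwrite('pics/s7.png',cv2.resize(im[160:280,240:400],None,fx=4,fy=4,interpolation=cv2.INTER_CUBIC))
for c,r,b in wedges(p): print(c,r)
t=shot('top','t7.png')
for c,r,b in wedges(t): print(c,r)
print(bot.read_state()['tool_pos'])
```

```text
turn(tool) [0.     0.0101 0.0002] slide_now_mm [-13.4006   1.0273  -4.0673] slide_after_turn [-13.3585   1.0294  -4.203 ] t 7.65
[324.324  237.5358] ((601.44775390625, -71.39463806152344), (121.12151336669922, 54.867103576660156), 5.5700764656066895)
[208.3468 279.7869] ((349.50634765625, -57.90303039550781), (163.5968475341797, 76.20061492919922), 31.571369171142578)
[238.7136 374.9595] ((324.1797180175781, -266.197021484375), (165.74270629882812, 71.56333923339844), 33.21088409423828)
[383.1068 300.7383] ((326.89288330078125, -265.07952880859375), (168.97085571289062, 65.03487396240234), 34.972206115722656)
[ 0.5357 -0.0732  0.0233]
```

View pics/s7.png

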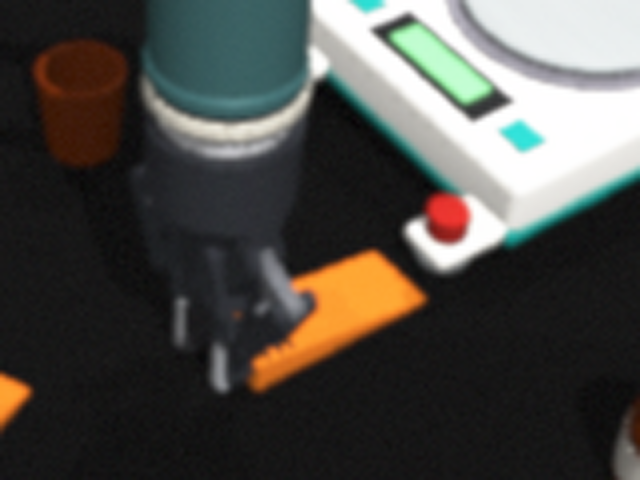

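View pics/t7.png

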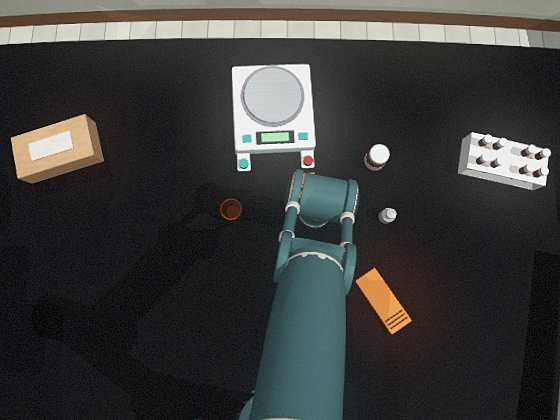

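Emit:
jog_arm(turn=[[0,0.007,0],[0,0.007,0],[0,0.007,0],[0,0.007,0],[0,0,0]], slide=[[5,0,0.6],[5,0,0.6],[4,0,0.6],[3,0,0.5],[0,0,0]], grip=[30,30,30,30,30])

```text
time: 8.25
tool_pos: [0.5516, -0.0694, 0.0231]
tcp_rot: [-1.57, -0.056, 0.055]
wrist_force: [-0.2, -0.3, 0.4]
width: 0.3
```

```bash
cat > look.py <<'E'
import sys
from plan import *
from meas import wedges
from foot import knobs
def look(f):
    p=shot('side');im=cv2.cvtColor(p['img'],cv2.COLOR_RGB2BGR)
    cv2.imwrite('pics/'+f,cv2.resize(im[140:260,270:430],None,fx=4,fy=4,interpolation=cv2.INTER_CUBIC))
    for c,r,b in wedges(p)[:1]: print(c,r)
    print('red',[ (c,a,dep(p,*c)) for c,a in knobs(p)['red']])
    s=bot.read_state();print(s['tool_pos'],s['wrist_force'],s['time'])
    go(s['tool_pos'],4.1)
if __name__=='__main__': look(sys.argv[1])
E
python3 look.py s8.png
```

```text
[329.9469 234.7971] ((618.2394409179688, -70.0110092163086), (118.232666015625, 54.131072998046875), 3.4390697479248047)
red [(array([351.1, 213.6]), np.int32(103), array([ 0.6864, -0.0697,  0.0443]))]
[ 0.5513 -0.0694  0.0231] [-0.2766 -0.091  -0.0092] 8.3
turn(tool) [ 0.0001 -0.0013  0.0004] slide_now_mm [0. 0. 0.] slide_after_turn [0. 0. 0.] t 8.3
```

View pics/s8.png

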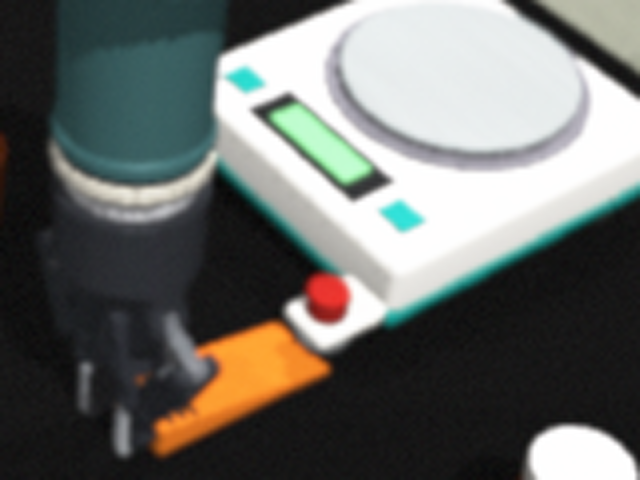

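Emit:
jog_arm(turn=[[0,0,0],[0,0,0],[0,0,0],[0,0,0],[0,0,0]], slide=[[4,0,0],[4,0,0],[4,0,0],[4,0,0],[4,0,0]], grip=[30,30,30,30,30])

```text
time: 8.8
tool_pos: [0.5666, -0.0679, 0.022]
tcp_rot: [-1.569, -0.048, 0.063]
wrist_force: [-9.6, -1.4, 6.2]
width: 0.297
```

```bash
python3 look.py s9.png
```

```text
[334.1989 233.2509] ((632.8551025390625, -68.53839111328125), (119.7945556640625, 53.518367767333984), 4.186808109283447)
red [(array([351.3, 212.8]), np.int32(101), array([ 0.6863, -0.0699,  0.047 ]))]
[ 0.5679 -0.0679  0.0221] [-5.1576 -0.7682 -0.1327] 8.85
turn(tool) [-0.0011 -0.0013 -0.0072] slide_now_mm [0. 0. 0.] slide_after_turn [0. 0. 0.] t 8.85
```

View pics/s9.png

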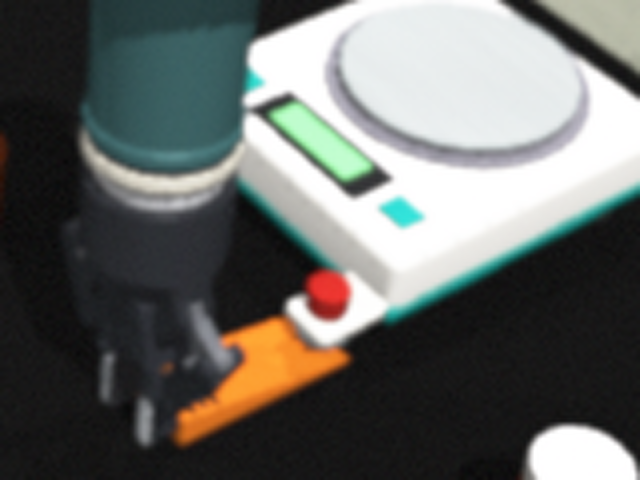

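Emit:
jog_arm(turn=[[0,0,0],[0,0,0],[0,0,0],[0,0,0],[0,0,0]], slide=[[4,0,0],[4,0,0],[4,0,0],[4,0,0],[4,0,0]], grip=[30,30,30,30,30])

```text
time: 9.35
tool_pos: [0.587, -0.0665, 0.022]
tcp_rot: [-1.569, -0.048, 0.062]
wrist_force: [-9.6, -1.2, 5.4]
width: 0.299
```

```bash
python3 look.py s10.png
```

```text
[340.3341 231.6802] ((652.21044921875, -67.44001770019531), (118.57698059082031, 52.88448715209961), 4.176745891571045)
red [(array([351.5, 211.6]), np.int32(99), array([ 0.6872, -0.0689,  0.0495]))]
[ 0.5882 -0.0665  0.0221] [-4.1065 -0.36   -1.2394] 9.4
turn(tool) [-0.001  -0.0013 -0.0065] slide_now_mm [0. 0. 0.] slide_after_turn [0. 0. 0.] t 9.4
```

View pics/s10.png

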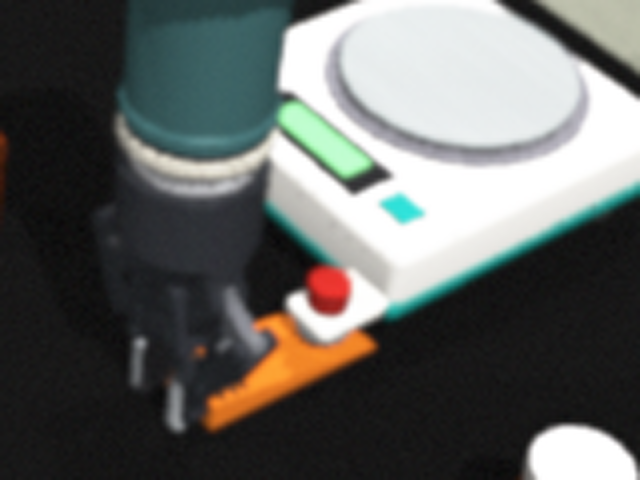

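Emit:
jog_arm(turn=[[0,0,0],[0,0,0],[0,0,0],[0,0,0],[0,0,0]], slide=[[4,0,0],[4,0,0],[4,0,0],[4,0,0],[4,0,0]], grip=[30,30,30,30,30])

```text
time: 9.9
tool_pos: [0.6072, -0.0652, 0.0219]
tcp_rot: [-1.569, -0.049, 0.062]
wrist_force: [-8.7, -1.0, 4.9]
width: 0.302
```

```bash
python3 look.py s11.png
```

```text
[347.5749 230.1707] ((673.6909790039062, -79.02623748779297), (118.8997573852539, 27.954608917236328), 3.470986843109131)
red [(array([351.5, 210.5]), np.int32(97), array([ 0.687 , -0.0686,  0.0526]))]
[ 0.6084 -0.0652  0.022 ] [-2.9324  0.482  -1.2304] 9.95
turn(tool) [-0.0009 -0.0013 -0.006 ] slide_now_mm [0. 0. 0.] slide_after_turn [0. 0. 0.] t 9.95
```

View pics/s11.png

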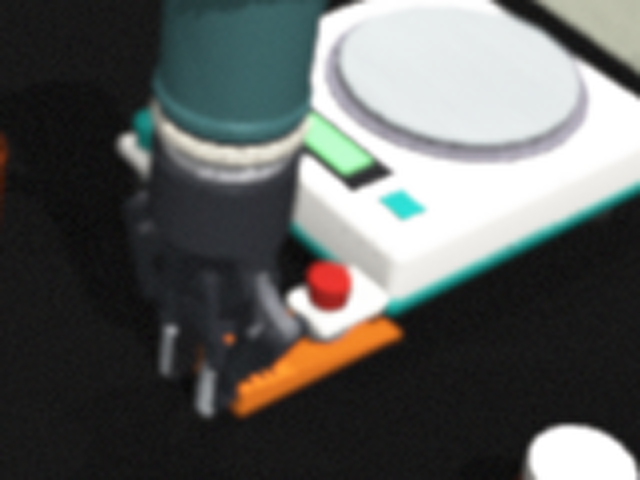

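Emit:
jog_arm(turn=[[0,0,0],[0,0,0],[0,0,0],[0,0,0]], slide=[[2,0,0],[2,0,0],[2,0,0],[2,0,0]], grip=[30,30,30,30])

```text
time: 10.35
tool_pos: [0.6155, -0.0646, 0.0219]
tcp_rot: [-1.569, -0.049, 0.061]
wrist_force: [-8.5, -0.5, 3.6]
width: 0.298
```

```bash
python3 look.py s12.png
```

```text
[350.5475 228.9684] ((681.6766357421875, -79.74305725097656), (119.73102569580078, 25.497447967529297), 3.428929567337036)
red [(array([351.5, 210.3]), np.int32(102), array([ 0.6861, -0.0693,  0.0542]))]
[ 0.6161 -0.0646  0.022 ] [-5.0005  0.6219  1.1173] 10.4
turn(tool) [-0.0009 -0.0013 -0.0063] slide_now_mm [0. 0. 0.] slide_after_turn [0. 0. 0.] t 10.4
```

Emit:
jog_arm(turn=[[0,0,0],[0,0,0],[0,0,0]], slide=[[2,0,0],[2,0,0],[0,0,0]], grip=[30,30,30])

```text
time: 10.7
tool_pos: [0.6202, -0.0643, 0.0219]
tcp_rot: [-1.569, -0.051, 0.06]
wrist_force: [-5.7, -0.5, 2.4]
width: 0.3
```

```bash
python3 look.py s13.png
```

```text
[352.4312 227.9594] ((686.6566162109375, -79.35540771484375), (118.40780639648438, 25.617172241210938), 3.3815665245056152)
red [(array([351.6, 210.1]), np.int32(99), array([ 0.6848, -0.071 ,  0.0567]))]
[ 0.6202 -0.0643  0.0219] [-6.1908 -1.1051  2.7342] 10.75
turn(tool) [-0.0008 -0.0013 -0.0057] slide_now_mm [0. 0. 0.] slide_after_turn [0. 0. 0.] t 10.75
```

Emit:
jog_arm(turn=[[0,0,0],[0,0,0],[0,0,0]], slide=[[2,0,0],[2,0,0],[0,0,0]], grip=[30,30,30])

```text
time: 11.05
tool_pos: [0.6229, -0.0641, 0.0219]
tcp_rot: [-1.569, -0.048, 0.062]
wrist_force: [-8.4, -1.0, 5.4]
width: 0.3
```

```bash
python3 look.py s14.png
```

```text
[353.3594 227.5375] ((690.4498291015625, -79.76782989501953), (118.4375991821289, 24.456127166748047), 3.328378438949585)
red [(array([351.6, 209.7]), np.int32(94), array([ 0.6877, -0.0676,  0.0539]))]
[ 0.6229 -0.0641  0.0219] [-8.8714 -0.1431  5.3587] 11.1
turn(tool) [-0.0011 -0.0012 -0.0086] slide_now_mm [0. 0. 0.] slide_after_turn [0. 0. 0.] t 11.1
```

View pics/s14.png

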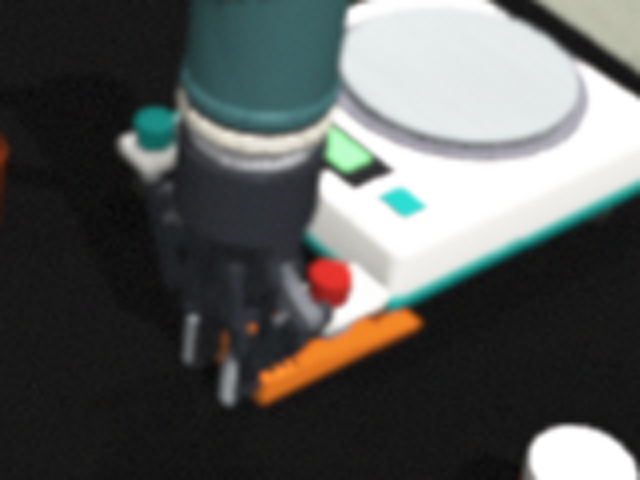

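Run:
```python
from plan import *
p=shot('side')
import numpy as np
F=np.array([.691,-.0635,0]); inw=np.array([.659,.752,0]); ax=np.cross([0,0,1],inw) 
pt=F+np.array([0,0,.050])  # level knob
piv=F+inw*.137
for th in (0,.01,.02,.0695):
    best=None
    for k in (-1,1):
        r=Ro.from_rotvec(ax*k*th).as_matrix(); q=piv+r@(pt-piv)
        if best is None or q[2]<best[2]: best=q
    print(th,best,proj(p,best))
t=shot('top','t14.png')
from foot import knobs
print(knobs(p)['red'],knobs(p)['teal'],knobs(t))
```

```text
0 [ 0.691  -0.0635  0.05  ] [[351.4617 209.4393]]
0.01 [ 0.6907 -0.0639  0.0486] [[351.3612 210.0307]]
0.02 [ 0.6904 -0.0642  0.0473] [[351.261  210.6189]]
0.0695 [ 0.6889 -0.0659  0.0404] [[350.7712 213.4805]]
[(array([351.7, 209.7]), np.int32(93))] [(array([91.3, 37.3]), np.int32(336)), (array([42.2, 42.4]), np.int32(366)), (array([181.9,  47.4]), np.int32(102)), (array([308.3, 171.4]), np.int32(79)), (array([401.8, 199.8]), np.int32(165)), (array([370.2, 190. ]), np.int32(37))] {'red': [], 'teal': [(array([244.6, 137.4]), np.int32(49)), (array([242.1, 162.1]), np.int32(64))]}
```

Emit:
jog_arm(turn=[[0,0,0],[0,0,0],[0,0,0]], slide=[[2,0,0],[1,0,0],[0,0,0]], grip=[30,30,30])

```text
time: 11.5
tool_pos: [0.6233, -0.064, 0.022]
tcp_rot: [-1.569, -0.044, 0.067]
wrist_force: [-16.2, -1.4, 12.5]
width: 0.299
```

```bash
python3 look.py s15.png
python3 - <<'E'
from foot import *
p=shot('side');print(knobs(p)['red'],knobs(p)['teal'][3:])
E
```

```text
[353.4936 227.5929] ((690.489501953125, -80.44922637939453), (118.4375991821289, 23.09103012084961), 3.328378438949585)
red [(array([351.7, 209.7]), np.int32(94), array([ 0.6878, -0.0679,  0.0541]))]
[ 0.6232 -0.064   0.0219] [-16.9807  -1.8894  12.7689] 11.55
turn(tool) [-0.0015 -0.001  -0.0143] slide_now_mm [0. 0. 0.] slide_after_turn [0. 0. 0.] t 11.55
[(array([351.7, 209.7]), np.int32(93))] [(array([308.2, 171.4]), np.int32(77)), (array([401.8, 199.8]), np.int32(165)), (array([370.3, 190. ]), np.int32(38))]
```

Run:
```python
from h import *
p=shot('wrist','w15.png')
p=shot('top')
im=cv2.cvtColor(p['img'],cv2.COLOR_RGB2BGR)
cv2.imwrite('pics/t15.png',cv2.resize(im[110:230,220:400],None,fx=4,fy=4,interpolation=cv2.INTER_CUBIC))
```

```text
(no output)
```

View pics/w15.png

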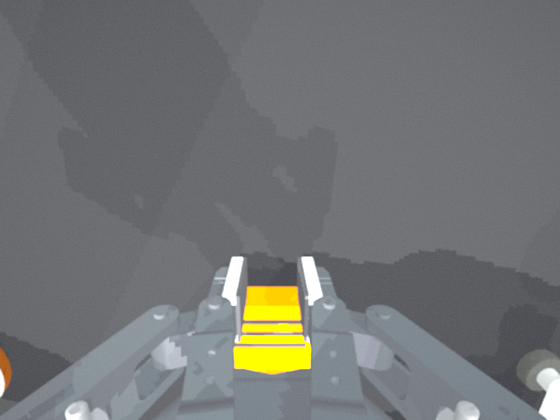

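View pics/s15.png

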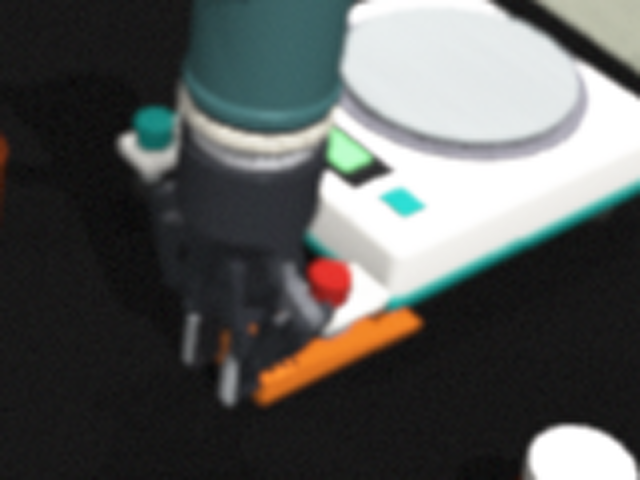

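Emit:
jog_arm(turn=[[0,0,0],[0,0,0],[0,0,0]], slide=[[1,0,0],[1,0,0],[0,0,0]], grip=[30,30,30])

```text
time: 12.0
tool_pos: [0.6236, -0.064, 0.0219]
tcp_rot: [-1.569, -0.041, 0.07]
wrist_force: [-21.3, -2.7, 16.6]
width: 0.302
```

```bash
python3 look.py s16.png
```

```text
[353.5929 227.5449] ((690.649658203125, -80.43991088867188), (118.69276428222656, 23.09103012084961), 3.328378200531006)
red [(array([351.7, 209.6]), np.int32(91), array([ 0.6874, -0.0683,  0.0549]))]
[ 0.6236 -0.064   0.0219] [-21.9217  -1.8661  16.4973] 12.05
turn(tool) [-0.0018 -0.001  -0.0178] slide_now_mm [0. 0. 0.] slide_after_turn [0. 0. 0.] t 12.05
```

Stalled: the arm advanced only 0.7 mm over a 5 mm command while the push rose to 22 N, so the balance is at its hard stop. I'll back off along the push line, lift and check.

Emit:
jog_arm(turn=[[0,0,0],[0,0,0],[0,0,0],[0,0,0],[0,0,0]], slide=[[-5,0,0],[-10,0,0],[-25,0,0],[-35,-20,0],[-40,-40,0]], grip=[30,30,30,30,30])

```text
time: 12.55
tool_pos: [0.5187, -0.0712, 0.0763]
tcp_rot: [-1.569, -0.052, 0.059]
wrist_force: [0.4, 0.4, 1.5]
width: 0.297
```

Emit:
jog_arm(turn=[[0,0,0],[0,0,0],[0,0,0],[0,0,0],[0,0,0]], slide=[[-40,-40,0],[-20,-40,40],[0,-30,45],[0,0,0],[0,0,0]], grip=[30,30,30,30,30])

```text
time: 13.05
tool_pos: [0.4655, 0.0, 0.176]
tcp_rot: [-1.571, -0.06, 0.054]
wrist_force: [-0.1, -0.3, -0.2]
width: 0.299
```

Run:
```python
from foot import *
for n in ('top','side'):
    p=shot(n); print(n,knobs(p))
    for c,r,b in wedges(p): print(c,r)
    im=cv2.cvtColor(p['img'],cv2.COLOR_RGB2BGR)
    c=im[50:240,200:420] if n=='top' else im[120:330,230:470]
    cv2.imwrite('pics/%s17.png'%n,cv2.resize(c,None,fx=3,fy=2.8 if n=='side' else 3,interpolation=cv2.INTER_CUBIC))
print(bot.read_state()['wrist_force'])
```

```text
top {'red': [(array([307.1, 158.6]), np.int32(65))], 'teal': [(array([301.6, 134.1]), np.int32(54)), (array([244.6, 137.4]), np.int32(49)), (array([242.1, 162.2]), np.int32(66))]}
[305.5455 174.1378] ((677.375244140625, -63.169288635253906), (88.8316421508789, 48.549278259277344), 0.31412819027900696)
[295.4933 280.0989] ((367.85687255859375, -49.009849548339844), (130.91554260253906, 64.04754638671875), 31.78481101989746)
[383.0287 300.6866] ((326.89288330078125, -265.07952880859375), (168.97085571289062, 65.03487396240234), 34.972206115722656)
side {'red': [(array([351.7, 209.8]), np.int32(96))], 'teal': [(array([91.3, 37.3]), np.int32(336)), (array([42.2, 42.4]), np.int32(363)), (array([181.9,  47.4]), np.int32(102)), (array([330.7, 159. ]), np.int32(26)), (array([307.9, 170.9]), np.int32(84)), (array([337.4, 191.4]), np.int32(47)), (array([401.9, 199.8]), np.int32(163)), (array([370.3, 190. ]), np.int32(38))]}
[344.5401 226.5336] ((689.3848876953125, -61.86817932128906), (119.06155395507812, 60.318695068359375), 3.328378438949585)
[208.4134 279.7254] ((349.9610290527344, -58.49913787841797), (164.1362762451172, 76.16233825683594), 30.947818756103516)
[238.707  374.7931] ((324.1797180175781, -266.197021484375), (165.74270629882812, 71.56333923339844), 33.21088409423828)
[-0.4432  0.3852  0.5777]
```

View pics/top17.png

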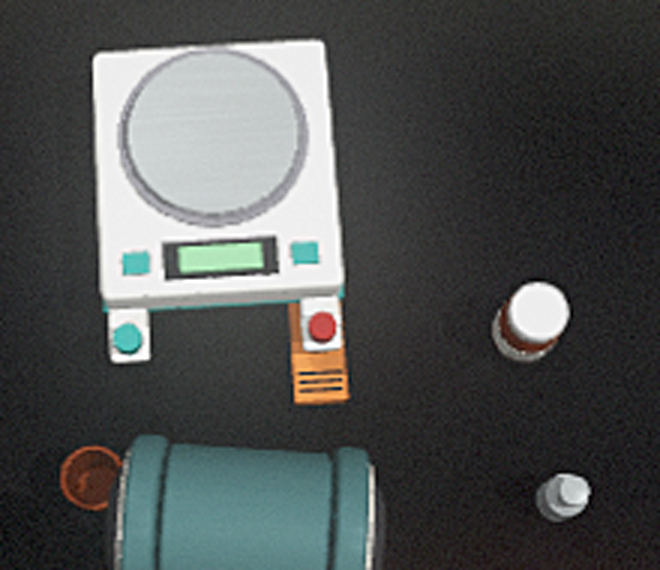

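View pics/side17.png

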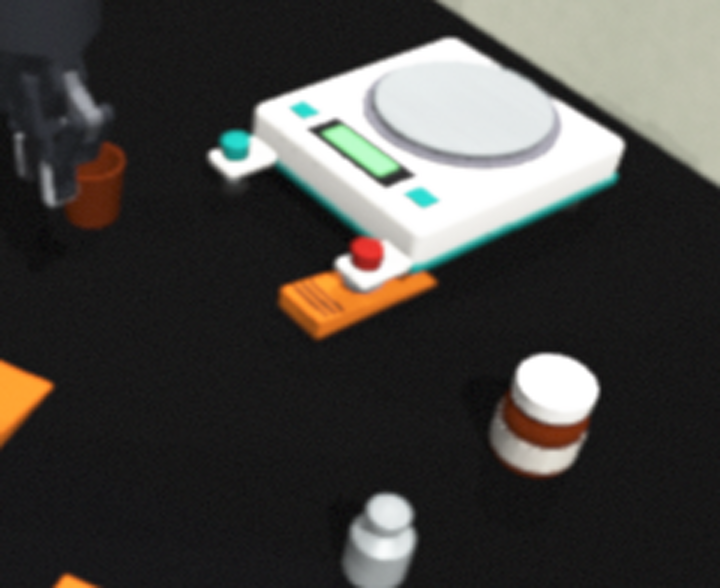

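Run:
```python
from h import *
p=shot('top')
ys,xs=np.mgrid[72:120:2,255:290:2]
P=np.array([dep(p,u,v) for u,v in zip(xs.ravel(),ys.ravel()) if p['depth'][v,u]>0])
A=np.c_[P[:,:2]-P[:,:2].mean(0),np.ones(len(P))]
c=np.linalg.lstsq(A,P[:,2],rcond=None)[0];print('slopes, z',c,len(P))
B=[dep(p,u,v) for u in range(120,240,6) for v in range(200,330,8)]
B=np.array(B);A=np.c_[B[:,:2],np.ones(len(B))];print('bench',np.linalg.lstsq(A,B[:,2],rcond=None)[0])
print(bot.finish_job())
```

```text
slopes, z [0.00562719 0.00441563 0.08284125] 426
bench [-0.08022303 -0.38633368  0.15669133]
the job is handed in; nothing more can be done
None
```

The orange 120 x 46 mm shim is now wedged under the short foot. The balance appears level, and the job is handed in at about 13 s of the 64 s allowed.

I nudged the shim's back sideways so it pointed at the foot. Then I pushed it in thin end first with two fingertips on its back face, and backed the arm well clear.

**Last checks**
- **Hard stop:** at the end the push rose to about 22 N while the shim moved less than 1 mm, so the balance had reached its stop.
- **Staying up:** the red knob rose by what I expected for level (213.6 to 209.7 px in the side view). It stayed there (209.8 px) after I let go.
- **Pan:** the pan's top measured 82.8 mm high, against 83 mm for level. The fitted slopes were about 0.005, which I take as within the measuring error.
- **Shim position:** its middle is about 2 mm past the foot lengthwise. The foot sits about 6 mm to the right of the shim's centreline, within its 46 mm width.
- **Other objects:** the jar, weight and cup look unmoved in the last pictures, and I saw no sign of the fingers touching the balance.

**Checks that failed or disagreed**
- The bench plane fit I wanted as a level reference was unusable because the sampled area probably included the arm, so the pan slopes have no reference to compare with.
- While pushing, the wrist also felt an upward force, up to about 16 N. I did not find its cause; it may be friction against the shim's back.

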